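Index the dish carousel to the viewing station, clamp it and swing the head over

TASK

Bring the dish with the red lid to the yellow arrow (the viewing station) of the dish carousel: flip the orange-tipped clamp lever fully over to release it, pump the blue-handled index lever with full strokes, one dish per stroke, until the red dish stands at the arrow, and let the lever spring back. Then flip the clamp lever fully back to lock the carousel, and last of all push the white viewing head round to its stop over the red dish. Turn the carousel only with the index lever, never touch the dishes or their plate, and leave the bottle, beaker and slide box where they are.

Things in the scene. Friction and masses are not known exactly. Their poses are not given: they have to be found in the camera images.
- stand: White fixed base plate 330 x 335 x 20 mm that carries the mechanism; origin on the table under the carousel's vertical axis (plate spans x -180 to +150, y -167 to +167 mm). Axes: x from the clamp lever's side to the yellow arrow's side, y towards the index lever, z up; all 'stand' positions here are in this frame. Place and yaw vary.
- carousel: Black round plate (radius 106 mm) turning about the stand's z axis, with 12 dishes of 36 mm, 30 degrees apart; lids reach 65 mm above the table, hub 70 mm. Origin on the axis at table height; x towards the red dish. The robot must not touch it. Ratchets clockwise (from above) only, stays where left; braked while the clamp lever is closed (then yields only to over 20 N at the index handle).
- red_dish (a point): Centre of the top of the red lid (36 mm across), 74 mm from the axis, 66 mm above the table. Starts 0.75 to 2.5 rad short of the arrow (turned anticlockwise from it), 2 to 5 strokes, perhaps between teeth: the first stroke may move it less. Each full stroke ends with the dish a whole number of 30 degree teeth from the station.
- station (a point): Where the centre of the red lid must come: above the stand's point x +74, y 0 mm, 66 mm high, beside the yellow arrow on the plate.
- index_lever (a joint): Swing of the index lever about the carousel axis; rad, 0 = at rest, 0.624 = end stop. A stroke to the stop turns the carousel forward one tooth (30 degrees); the last 0.52 of the travel drives. A spring returns it to 0 when released. Pushing takes about 4 to 7 N at the handle.
- index_handle (a point): Top centre of the index lever's upright blue handle (24 mm diameter, 75 to 120 mm above the table, on a 16 mm steel stem), 150 mm from the carousel axis. At rest it is at stand x -46, y +143 mm; a stroke carries it clockwise, towards stand +x, to x +46, y +143 mm.
- clamp_lever (a joint): Swing of the cam clamp lever, rad: 0 = leaning 29 degrees to stand -y = open (released), 1.0 = leaning 29 degrees to stand +y = closed (carousel locked). Stops at both ends, stays where it is left; starts closed. It takes about 2 to 4 N at the tip, up to about 10 N where the cam bites near closed.
- clamp_tip (a point): Centre of the orange ball (28 mm diameter) at the end of the clamp lever, a 12 mm round bar. The lever pivots about a line along stand x through stand x -137, y 0 mm, 71 mm above the table, and the ball is 85 mm from it: 146 mm high at either end, 156 mm when upright. A grey block behind it (stand x -125 to -110) reaches 84 mm high.
- view_arm (a joint): Swing of the viewing arm about its upright post at stand x +110, y -110 mm; rad, growing clockwise seen from above; 0 = parked beside the carousel, 1.396 = end stop, head over the station. Starts at 0 to 0.25, stays where it is left; about 2 N at the head.
- view_head (a point): Top centre of the viewing head, an upright white cylinder 48 mm across, 95 to 150 mm above the table (narrower black lens below to 84 mm), 116 mm from its post; joining bar 121 to 135 mm high, 18 mm wide; post top at 143 mm. At joint 0 the head is at stand x -4, y -126 mm; at its stop at x +74, y 0 mm.
- oil_bottle: Bystander: amber bottle 56 mm across, 105 mm tall; origin at its foot.
- slide_box: Bystander: blue slide box 100 x 160 x 34 mm; origin at its underside.
- beaker: Bystander: glass beaker 70 mm across, 90 mm tall; origin at its foot.

How it is judged:
By the outcome, as a careful person would: the job done as asked, in the order asked, and still so for the second after the job is handed in, with the robot touching nothing.
It also fails if it takes over 72 s, if anything falls off the work surface, if the arm or the gripper's body presses on something with over 40 N, if the wrist force passes 120 N, or if a joint passes its speed limit or range.

ROBOT

A 6-joint arm with a two-finger parallel gripper is mounted at the origin on the work surface. World frame = base frame: x ahead of the robot, y to its left, z up, the work surface at z = 0. Lengths are in m, angles in rad, forces in N, time in s.
With the tool pointing down it reaches from about 0.3 to 0.775 m from the base axis. Payload 14.6 kg.
Tool frame: the origin (TCP) lies at the very end of the fingers, on their centre line; the grasp point (between the pads) lies 19 mm behind it; z points along the fingers, y is the line along which they close (so a half turn about z gives the same grasp; the last joint's range is limited). The gripper opens to 94 mm and grips with 3 to 60 N. Pads are 16 mm wide; open, the fingers measure 119 mm over their backs; the gripper's body (75 mm by 177 mm) begins 78 mm behind the grasp point.
Start: joints at [-1.333, 0.3, 1.521, -0, 1.321, -0.067], TCP at [0.165, -0.525, 0.205] pointing down, gripper open.
Joint ranges: [-3.03, 3.03], [-0.79, 2.21], [0.23, 2.52], [-1.04, 4.18], [0, 3.07], [-2.55, 2.55]. Speed limits (rad/s): [2.22, 2.22, 2.57, 3.14, 3.14, 3.14].

INTERFACE

Orientations are given as [roll, pitch, yaw] about the fixed x, y, z axes, in that order (R = Rz(yaw) Ry(pitch) Rx(roll)).
In Python, from station import ctrl gives the robot as it stands.
- The arm moves only by the tool move_arm, never from a script. Its argument "targets" is a list of rows, each a list of 6 numbers: the shift along the tool's x, y, z in units of 1000 mm (1.0 is 1000 mm), then the turn, a rotation vector about the tool's x, y, z in units of 30 degrees (1.0 is 30 degrees). In form: [[tx, ty, tz, ax, ay, az], ...]. A call has exactly 5 rows; each row is the pose to reach, as a shift and turn from the pose commanded when the call began, along the tool's axes at that moment; what a row does not reach only later rows make up. A row lasts 1/12 s, in which the tool goes at most 41.7 mm and 7.16 degrees, less where a joint would pass 70% of its speed; a pose out of reach is approached as far as the arm can. A call with a number of a shift or a turn outside -1 to 1 is refused whole. A call with a gripper value outside its range is refused whole. "fingers" is the opening, from -1 (shut) to 1 (fully open), set as the call begins (left out, the last holds). The fingers move at their own pace and stop on an object; "grip_force" is the grip in N (left out, the last holds). Time passes only in rows, so rows that repeat a pose let the fingers close, or fill a call up. It gives the time, the measured TCP pose, the force and the opening at its end, in the units of the state.
- ctrl.get_obs(): the state, without advancing time (a new reading comes with each control period).
- ctrl.camera(name): name is "scene" or "side" or "wrist"; returns the picture (480x640x3 uint8, red, green, blue); there is no depth.
- ctrl.camera_info(name): a dict with "fx", "fy", "cx", "cy" (pixels), "rvec" (rotation vector, rad) and "tvec" (3), from world to camera coordinates, as OpenCV has them. Camera axes: x right, y down, z forward; pixel columns grow to the right and rows downward; lengths in m; the calibration is good to about 2 mm. A picture is of the moment at which its call begins: read the wrist's pose just before it. camera_info takes no time and is no camera call; for the wrist camera it gives the pose at the moment of the call.
- ctrl.hand_in(): hands the job in, once; it reports no verdict.
The state is a dict: "time_s": time; "qpos": joint angles; "joint_vel": joint speeds; "tau": joint torques, N m; "ee_pos": TCP position; "eef_rot": TCP orientation; "force": force on the tool from outside, world axes, zero at the start; "moment": the same for the moment, N m; "grip_width": finger opening in m.
Only numpy, scipy, OpenCV 4.12 (cv2) and the standard library are available. Lean on these libraries where they do the work, as an engineer would, in place of code of your own. Each camera call takes 0.05 s, during which the arm holds its last target. There are 200 camera calls.

## Working session

There is one attempt and no reset: what is moved stays moved. The work goes in short steps, Python scripts to look and compute and a tool call to move; the robot and the scene stay as the last step left them, time stands still between calls to the robot, and variables do not carry over. Pictures are saved under pics/ and viewed, on a budget of 10 in all, crops included, one or two more only if the job needs it, and the job is handed in when it is done.

Besides the shell and the picture viewer there is one more tool, called after "Request:" as name(argument=value, ...), one argument or row to a line, values as JSON. move_arm: Moves the arm, as the interface text tells. Shifts and turns lie within -1 to 1; 1 stands for 1000 mm of shift or 30 degrees of turn. Its arguments: {"type":"object","properties":{"targets":{"type":"array"},"fingers":{"type":"number"},"grip_force":{"type":"number"}},"required":["targets"]}

```bash
mkdir -p pics; ls
python3 - <<'E'
from station import ctrl
import cv2
for n in("scene","side"):
    im=ctrl.camera(n); cv2.imwrite(f"pics/{n}0.png",im[:,:,::-1]); print(n,ctrl.camera_info(n))
print(ctrl.get_obs())
E
```

```text
pics
scene {'fx': 617.2712397797337, 'fy': 617.2712397797337, 'cx': 318.9680970100307, 'cy': 242.5089985784119, 'rvec': array([ 1.68564834,  1.9394253 , -0.75707589]), 'tvec': array([ 0.09775889, -0.37694428,  1.90908864])}
side {'fx': 500.0690993127625, 'fy': 500.0690993127625, 'cx': 320.13446252221235, 'cy': 235.51747563701778, 'rvec': array([ 0.96532199, -2.27212417,  1.23477074]), 'tvec': array([0.43065146, 0.32344467, 0.87605703])}
{'time_s': 0.1, 'qpos': array([-1.33257702e+00,  3.00434484e-01,  1.52150950e+00,  9.32344672e-06,
        1.32068341e+00, -6.65760158e-02]), 'joint_vel': array([-0.00011757, -0.00122713, -0.00042934,  0.00052533, -0.00163079,
        0.00018178]), 'tau': array([ 4.36982969e-03, -5.32633102e+01, -3.53280187e+01,  7.10854121e-02,
        2.34783569e-02, -7.55443648e-05]), 'ee_pos': array([ 0.16501211, -0.52442392,  0.20493669]), 'eef_rot': array([-3.14056081e+00, -7.78488818e-05,  3.04792970e-01]), 'force': array([-0.14539866, -0.29202709,  0.49494317]), 'moment': array([-0.01088374,  0.00769838, -0.02577426]), 'grip_width': 0.09409903609025881}
```

View pics/scene0.png

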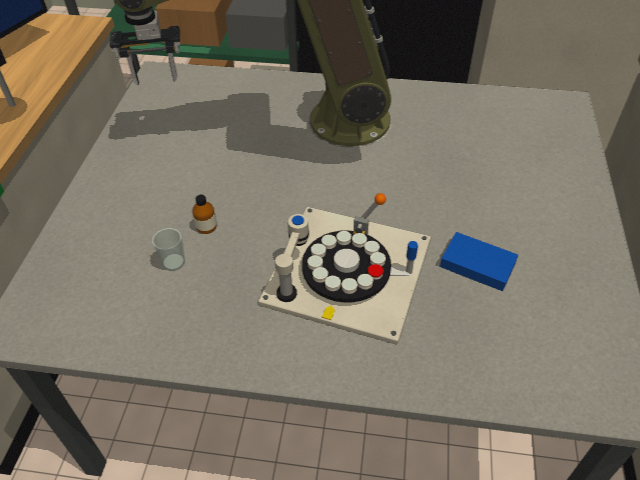

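View pics/side0.png

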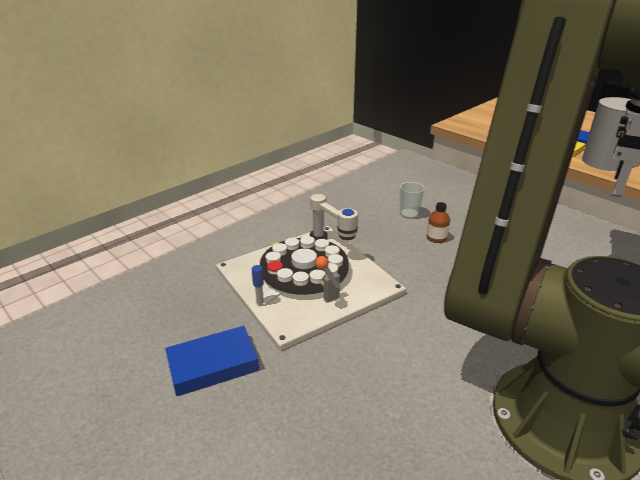

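The scene view shows the red lid at (375,270), the orange ball at (380,199), the blue handle top at (412,245), the arrow at (329,313), the head at (298,222) and the hub at (346,260). The side view shows the same things: red (275,266), orange (322,263) and blue handle (258,272).

```bash
cat > h.py <<'E'
import numpy as np, cv2
from scipy.optimize import least_squares
from scipy.spatial.transform import Rotation as Ro
from station import ctrl
def ray(ci,p):
    R=Ro.from_rotvec(ci["rvec"]).as_matrix(); c=-R.T@ci["tvec"]
    d=R.T@np.array([(p[0]-ci["cx"])/ci["fx"],(p[1]-ci["cy"])/ci["fy"],1]); return c,d
def onz(ci,p,z):
    c,d=ray(ci,p); return c+d*(z-c[2])/d[2]
def proj(ci,X):
    v=Ro.from_rotvec(ci["rvec"]).apply(np.atleast_2d(X))+ci["tvec"]
    return np.c_[v[:,0]/v[:,2]*ci["fx"]+ci["cx"],v[:,1]/v[:,2]*ci["fy"]+ci["cy"]]
H={"red":((0,5),(172,180)),"orange":((6,14),),"yellow":((24,32),),"blue":((100,125),)}
def blobs(im,col,amin=20):
    hsv=cv2.cvtColor(im,cv2.COLOR_RGB2HSV); m=0
    for a,b in H[col]: m=m|cv2.inRange(hsv,(a,190,90),(b,255,255))
    n,l,s,c=cv2.connectedComponentsWithStats(m)
    return [(c[i].round(1),s[i]) for i in range(1,n) if s[i][4]>=amin]
def tri(c1,p1,c2,p2):
    a,d=ray(c1,p1);b,e=ray(c2,p2); t=np.linalg.lstsq(np.c_[d,-e],b-a,rcond=None)[0]
    P,Q=a+d*t[0],b+e*t[1]; return (P+Q)/2,np.linalg.norm(P-Q)
E
python3 - <<'E'
from h import *
for n in("scene","side"):
    im=cv2.cvtColor(cv2.imread(f"pics/{n}0.png"),cv2.COLOR_BGR2RGB)
    for k in H:
        for c,s in blobs(im,k): print(n,k,c,s)
E
```

```text
scene red [375.2 270.2] [368 264  16  13 157]
scene orange [379.7 198.6] [375 193  11  12  86]
scene yellow [328.3 312.3] [322 306  13  14 108]
scene blue [297.5 219.9] [293 216  10   9  75]
scene blue [480.2 257.1] [ 442  233   75   50 2041]
scene blue [413.1 248.3] [409 241   8  19  88]
side red [274.2 265.2] [268 261  13   9  64]
side blue [583.  136.3] [578 131  11  12  91]
side blue [194.6 361.3] [ 166  342   67   43 1725]
```

Run:
```python
from h import *
S=ctrl.camera_info("scene");D=ctrl.camera_info("side")
print("ball",tri(S,(379.7,198.6),D,(322,263)),"red",tri(S,(375.2,270.2),D,(274.2,265.2)))
ob=[((-.137,.0412,.146),S,(379.7,198.6)),((-.137,.0412,.146),D,(322,263)),((-.046,.143,.0975),S,(413,249.5)),((-.046,.143,.0975),D,(258,276)),
((.11,-.11,.143),S,(285,260)),((0,0,.07),S,(346.5,258)),((0,0,.07),D,(304,256))]
def W(q,P): 
    c,s=np.cos(q[2]),np.sin(q[2]); return np.array([q[0]+c*P[0]-s*P[1],q[1]+s*P[0]+c*P[1],P[2]])
f=lambda q:np.concatenate([proj(c,W(q,P))[0]-p for P,c,p in ob])
r=least_squares(f,[.5,0,0]); q=r.x; print(q,np.degrees(q[2]),r.fun.round(1))
def inv(X): 
    c,s=np.cos(q[2]),np.sin(q[2]);d=X[:2]-q[:2];return np.array([c*d[0]+s*d[1],-s*d[0]+c*d[1]])
R=inv(onz(S,(375.2,270.2),.066));print("red",R,np.hypot(*R),np.arctan2(R[1],R[0]))
print("yellow",inv(onz(S,(328.3,312.3),.022)))
hd=inv(onz(S,(297.5,219.9),.151));d=hd-[.11,-.11];print("head",hd,np.hypot(*d),np.arctan2(d[1],d[0]))
for n,P in dict(ball=(-.137,.0412,.146),ballopen=(-.137,-.0412,.146),h0=(-.046,.143,.12),h1=(.046,.143,.12),head=(*hd,.15),headend=(.074,0,.15)).items(): print(n,W(q,P).round(4))
print(inv(np.array([0,0])))
```

```text
ball (array([0.48832536, 0.12092108, 0.1472282 ]), np.float64(0.0018746490368342764)) red (array([0.64073204, 0.12763118, 0.06493465]), np.float64(0.0019418671189573317))
[ 0.61555768  0.05782597 -0.1762157 ] -10.096416013207559 [ 0.9  0.6  0.   0.6 -0.7  0.4  0.6  1.  -0.5  0.8  0.3 -0.3  0.2 -0.4]
red [0.01295515 0.07236153] 0.07351208895093471 1.3936396076448248
yellow [ 0.12904472 -0.00400253]
head [-0.00814968 -0.12201493] 0.11875902179661471 -3.040248593046487
ball [0.4879 0.1224 0.146 ]
ballopen [0.4735 0.0413 0.146 ]
h0 [0.5953 0.2067 0.12  ]
h1 [0.6859 0.1905 0.12  ]
head [ 0.5861 -0.0609  0.15  ]
headend [0.6884 0.0449 0.15  ]
[-0.59588806 -0.16484091]
```

```bash
cat >> h.py <<'E'
Q=(0.6156,0.0578,-0.1762)
def W(P,q=Q):
    c,s=np.cos(q[2]),np.sin(q[2]); return np.array([q[0]+c*P[0]-s*P[1],q[1]+s*P[0]+c*P[1],P[2]])
def inv(X,q=Q):
    c,s=np.cos(q[2]),np.sin(q[2]);d=np.array(X[:2])-q[:2];return np.array([c*d[0]+s*d[1],-s*d[0]+c*d[1]])
def state():
    o=ctrl.get_obs(); print(o["time_s"],"stand xyz",inv(o["ee_pos"]).round(4),o["ee_pos"][2].round(4),"rpy",o["eef_rot"].round(3),"F",o["force"].round(1),"q",o["qpos"].round(2)); return o
def to(P):
    o=state(); R=Ro.from_euler("xyz",o["eef_rot"]); T=Ro.from_euler("xyz",[np.pi,0,Q[2]])
    print("move",R.inv().apply(W(P)-o["ee_pos"]).round(4),(R.inv()*T).as_rotvec().__truediv__(np.pi/6).round(3))
E
python3 -c "
from h import *
to((-.137,.085,.2))"
```

```text
0.1 stand xyz [-0.3416 -0.6522] 0.2049 rpy [-3.141 -0.     0.305] F [-0.1 -0.3  0.5] q [-1.33  0.3   1.52  0.    1.32 -0.07]
move [ 0.5224 -0.5589  0.0056] [-0.002  0.     0.919]
```

Request:
move_arm(
  targets=[
    [0.522, -0.559, 0.005, 0, 0, 0.919],
    [0.522, -0.559, 0.005, 0, 0, 0.919],
    [0.522, -0.559, 0.005, 0, 0, 0.919],
    [0.522, -0.559, 0.005, 0, 0, 0.919],
    [0.522, -0.559, 0.005, 0, 0, 0.919],
  ],
  fingers=-1,
  grip_force=20,
)

```text
time_s: 0.52
ee_pos: [0.2547, -0.336, 0.2038]
eef_rot: [-3.141, 0.0, -0.184]
force: [1.7, -0.5, 0.0]
grip_width: 0.064
```

```bash
python3 -c "
from h import *
to((-.137,.085,.2))"
```

```text
0.5167 stand xyz [-0.2863 -0.4509] 0.2038 rpy [-3.141  0.    -0.184] F [ 1.7 -0.5  0. ] q [-1.01  0.01  1.86  0.    1.27  0.75]
move [ 0.145  -0.5371  0.0039] [-0.001  0.001 -0.015]
```

Request:
move_arm(
  targets=[
    [0.0105, -0.0386, 0, 0, 0, 0],
    [0.021, -0.077, 0, 0, 0, 0],
    [0.031, -0.116, 0, 0, 0, 0],
    [0.042, -0.154, 0, 0, 0, 0],
    [0.052, -0.193, 0, 0, 0, 0],
  ],
)

```text
time_s: 0.93
ee_pos: [0.3398, -0.1552, 0.2042]
eef_rot: [3.142, -0.0, -0.177]
force: [0.6, -0.1, -0.2]
grip_width: 0.0305
```

Request:
move_arm(
  targets=[
    [0.0105, -0.0386, 0, 0, 0, 0],
    [0.021, -0.077, 0, 0, 0, 0],
    [0.031, -0.116, 0, 0, 0, 0],
    [0.042, -0.154, 0, 0, 0, 0],
    [0.052, -0.193, 0, 0, 0, 0],
  ],
)

```text
time_s: 1.35
ee_pos: [0.4249, 0.026, 0.2041]
eef_rot: [3.142, -0.0, -0.176]
force: [0.7, -1.2, 0.4]
grip_width: 0.0007
```

Request:
move_arm(
  targets=[
    [0.01, -0.037, 0, 0, 0, 0],
    [0.02, -0.074, 0, 0, 0, 0],
    [0.03, -0.111, 0, 0, 0, 0],
    [0.04, -0.15, 0, 0, 0, 0],
    [0.04, -0.15, 0, 0, 0, 0],
  ],
)

```text
time_s: 1.77
ee_pos: [0.4914, 0.1693, 0.2031]
eef_rot: [-3.141, 0.001, -0.173]
force: [-1.1, -1.2, -0.4]
grip_width: 0.0004
```

```bash
python3 -c "
from h import *
to((-.137,.08,.13))
im=ctrl.camera('wrist');ci=ctrl.camera_info('wrist');cv2.imwrite('pics/w1.png',im[:,:,::-1])
for k in ('orange','red','blue'):
  for c,s in blobs(im,k): print(k,c,s, inv(onz(ci,c,{'orange':.146,'red':.066,'blue':.12}[k])))
"
```

```text
1.7667 stand xyz [-0.1418  0.088 ] 0.2031 rpy [-3.141e+00  1.000e-03 -1.730e-01] F [-1.1 -1.2 -0.4] q [0.26 0.23 1.61 0.   1.3  2.  ]
move [0.0049 0.008  0.0731] [-0.001  0.002  0.006]
orange [383.3 248.3] [ 364  230   39   38 1171] [-0.13724165  0.03713496]
red [335.4  42.7] [ 314   19   44   49 1654] [0.00996412 0.06950091]
blue [249.3 101.7] [244  95  10  15  23] [-0.03879151  0.13122023]
blue [241.1 122.9] [227 116  26  11  51] [-0.05283262  0.13774018]
blue [ 77.4 209. ] [  27  144  166  118 4468] [-0.11518194  0.26514554]
blue [ 84.  189.6] [ 78 184  14  11  31] [-0.10044643  0.25742773]
blue [ 82.2 211.4] [ 79 207  10  11  36] [-0.1170253   0.26186454]
blue [113.1 218.8] [105 210  16  17  65] [-0.12272033  0.23939675]
blue [154.  223.8] [149 219  11  11  25] [-0.12656497  0.20873166]
blue [134.7 225.9] [130 222  13  10  36] [-0.12826947  0.22374393]
blue [172.5 234.8] [168 230  10  10  25] [-0.13529696  0.19556971]
blue [159.7 242.6] [157 239   6   8  20] [-0.14164443  0.20624446]
blue [176.3 258.8] [159 248  28  19 147] [-0.15500467  0.19481984]
```

View pics/w1.png

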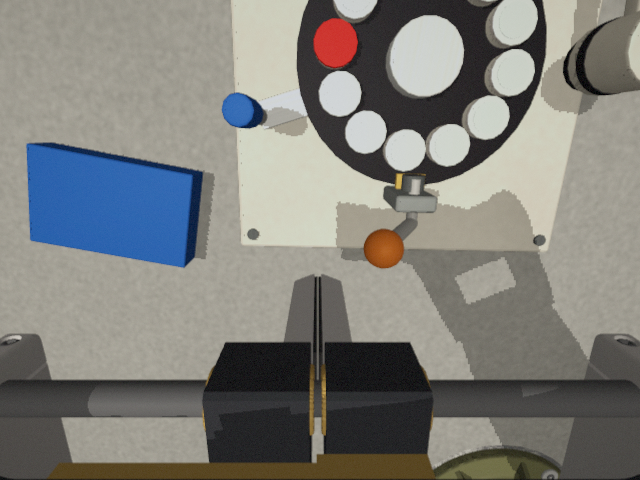

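The wrist view has the closed fingers at the bottom centre. The orange ball is at (383,248) and closed, red is at (335,43), and the handle is at (240,110). All are within about 4 mm of the fitted stand pose.

Request:
move_arm(
  targets=[
    [0.002, 0.003, 0.03, 0, 0, 0],
    [0.003, 0.005, 0.065, 0, 0, 0],
    [0.003, 0.006, 0.073, 0, 0, 0],
    [0.003, 0.012, 0.073, 0, 0, 0],
    [0.003, 0.018, 0.073, 0, 0, 0],
  ],
)

```text
time_s: 2.23
ee_pos: [0.4901, 0.146, 0.1323]
eef_rot: [-3.141, -0.0, -0.177]
force: [-4.1, 13.6, 8.1]
grip_width: 0.0002
```

Request:
move_arm(
  targets=[
    [0, 0.012, 0, 0, 0, 0],
    [0, 0.024, 0, 0, 0, 0],
    [0, 0.036, 0, 0, 0, 0],
    [0, 0.048, 0, 0, 0, 0],
    [0, 0.058, 0, 0, 0, 0],
  ],
)

```text
time_s: 2.65
ee_pos: [0.4799, 0.0878, 0.1319]
eef_rot: [-3.141, -0.001, -0.177]
force: [1.0, 2.7, -1.6]
grip_width: 0.0002
```

Request:
move_arm(
  targets=[
    [0, 0.008, 0, 0, 0, 0],
    [0, 0.016, 0, 0, 0, 0],
    [0, 0.022, 0, 0, 0, 0],
    [0, 0.026, 0, 0, 0, 0],
    [0, 0.028, 0, 0, 0, 0],
  ],
)

```text
time_s: 3.07
ee_pos: [0.4763, 0.0693, 0.1314]
eef_rot: [-3.124, -0.002, -0.177]
force: [16.7, 87.1, -14.4]
grip_width: 0.0003
```

```bash
python3 -c "
from h import *
state()"
```

```text
3.0667 stand xyz [-0.1392 -0.0131] 0.1314 rpy [-3.124e+00 -2.000e-03 -1.770e-01] F [ 16.7  87.1 -14.4] q [0.06 0.22 1.8  0.02 1.11 1.8 ]
```

The lever hit its stop with 87 N, so it is fully open. I'll back off at once and overpush less next time.

Request:
move_arm(
  targets=[
    [0, -0.015, 0, 0, 0, 0],
    [0, -0.02, -0.03, 0, 0, 0],
    [0, -0.03, -0.07, 0, 0, 0],
    [0.01, -0.065, -0.07, 0, 0, 0],
    [0.02, -0.1, -0.07, 0, 0, 0],
  ],
)

```text
time_s: 3.48
ee_pos: [0.5134, 0.1569, 0.2038]
eef_rot: [-3.14, -0.004, -0.178]
force: [-0.3, -0.1, -0.5]
grip_width: 0.0006
```

Request:
move_arm(
  targets=[
    [0.01, -0.03, 0, 0, 0, 0],
    [0.023, -0.062, 0, 0, 0, 0],
    [0.023, -0.062, 0.035, 0, 0, 0],
    [0.023, -0.062, 0.035, 0, 0, 0],
    [0.023, -0.062, 0.035, 0, 0, 0],
  ],
)

```text
time_s: 3.9
ee_pos: [0.5447, 0.2127, 0.1647]
eef_rot: [3.139, 0.004, -0.176]
force: [-0.4, -0.1, 0.9]
grip_width: 0.0004
```

```bash
python3 -c "
from h import *
im=ctrl.camera('wrist');ci=ctrl.camera_info('wrist');to((-.09,.145,.088));cv2.imwrite('pics/w2.png',im[:,:,::-1])
S=ctrl.camera_info('scene');im2=ctrl.camera('scene')
for c,s in blobs(im2,'orange'): print(c,inv(onz(S,c,.146)))
for c,s in blobs(im,'blue',150): print('blue',c,s, inv(onz(ci,c,.12)))
"
```

```text
3.95 stand xyz [-0.0962  0.1402] 0.1664 rpy [ 3.141e+00  1.000e-03 -1.770e-01] F [-0.  -0.6 -0.1] q [ 0.31  0.41  1.46 -0.    1.27  2.06]
move [ 0.0063 -0.0049  0.0784] [ 0.002  0.002 -0.001]
[348.  191.8] [-0.13799723 -0.03978443]
blue [128.4 277.1] [  62  198  176  126 4971] [-0.10851107  0.26857619]
blue [180.7 219.1] [131 209 109  22 235] [-0.06748309  0.2279803 ]
```

View pics/w2.png

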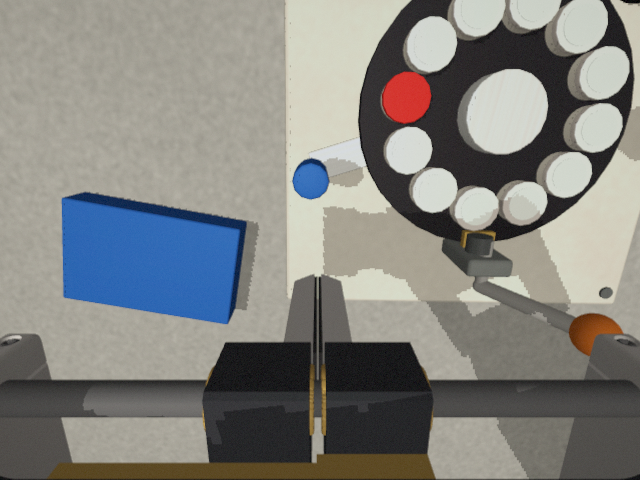

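The wrist view shows the ball at (597,335) on the -y side, so the clamp is open. The handle is at (311,177) and the fingers are behind it. I'll descend and push.

Request:
move_arm(
  targets=[
    [0.004, -0.004, 0.038, 0, 0, 0],
    [0.006, -0.005, 0.078, 0, 0, 0],
    [0.006, -0.005, 0.078, 0, 0, 0],
    [0.016, -0.005, 0.078, 0, 0, 0],
    [0.026, -0.006, 0.078, 0, 0, 0],
  ],
)

```text
time_s: 4.42
ee_pos: [0.5731, 0.2144, 0.091]
eef_rot: [-3.141, -0.001, -0.177]
force: [-0.5, 0.2, 0.4]
grip_width: 0.0004
```

Request:
move_arm(
  targets=[
    [0.01, -0.001, 0, 0, 0, 0],
    [0.021, -0.002, 0, 0, 0, 0],
    [0.033, -0.002, 0, 0, 0, 0],
    [0.045, -0.003, 0, 0, 0, 0],
    [0.057, -0.003, 0, 0, 0, 0],
  ],
)

```text
time_s: 4.83
ee_pos: [0.6297, 0.2082, 0.0917]
eef_rot: [-3.14, -0.001, -0.177]
force: [-3.8, 4.6, 0.9]
grip_width: 0.0005
```

Request:
move_arm(
  targets=[
    [0.008, 0.0, 0, 0, 0, 0],
    [0.016, 0.001, 0, 0, 0, 0],
    [0.022, 0.002, 0, 0, 0, 0],
    [0.027, 0.003, 0, 0, 0, 0],
    [0.027, 0.003, 0, 0, 0, 0],
  ],
)

```text
time_s: 5.25
ee_pos: [0.656, 0.1996, 0.0906]
eef_rot: [-3.141, -0.002, -0.177]
force: [-4.0, 0.1, 2.6]
grip_width: 0.0002
```

```bash
python3 -c "
from h import *
state();S=ctrl.camera_info('scene');im=ctrl.camera('scene')
for k,z in (('red',.066),('blue',.0975)):
  for c,s in blobs(im,k): r=inv(onz(S,c,z));print(k,c,s[4],r,np.hypot(*r),np.arctan2(r[1],r[0]))
"
```

```text
5.25 stand xyz [0.0149 0.1467] 0.0906 rpy [-3.141e+00 -2.000e-03 -1.770e-01] F [-4.   0.1  2.6] q [ 0.24  0.7   1.2  -0.    1.24  1.99]
red [369.9 276.3] 156 [0.03404558 0.06550392] 0.07382320272720527 1.0914748193961274
blue [297.5 219.9] 75 [-0.05631668 -0.14151431] 0.15230846880871038 -1.9495406859318114
blue [482.2 257.7] 1915 [-0.07113957  0.29921054] 0.3075512741321176 1.8042199356091666
blue [405.9 274.9] 108 [0.03073351 0.14582446] 0.14902791807693005 1.3630793254837597
```

Request:
move_arm(
  targets=[
    [0.006, 0.001, 0, 0, 0, 0],
    [0.011, 0.002, 0, 0, 0, 0],
    [0.014, 0.003, 0, 0, 0, 0],
    [0.016, 0.003, 0, 0, 0, 0],
    [0.016, 0.003, 0, 0, 0, 0],
  ],
)

```text
time_s: 5.72
ee_pos: [0.6693, 0.1944, 0.0892]
eef_rot: [3.141, 0.003, -0.176]
force: [-14.9, -1.3, 10.8]
grip_width: 0.0003
```

```bash
cat > st.py <<'E'
from h import *
state();S=ctrl.camera_info('scene');im=ctrl.camera('scene')
for k,z in (('red',.066),('blue',.0975),('orange',.146)):
  for c,s in blobs(im,k):
    r=inv(onz(S,c,z));print(k,c,s[4],r.round(4),np.hypot(*r).round(4),np.arctan2(r[1],r[0]).round(4))
E
python3 st.py
```

```text
5.7167 stand xyz [0.0289 0.1439] 0.0892 rpy [ 3.141e+00  3.000e-03 -1.760e-01] F [-14.9  -1.3  10.8] q [0.23 0.73 1.15 0.   1.26 1.98]
red [367.8 277.9] 156 [0.04   0.0622] 0.0739 0.9989
blue [297.5 219.9] 75 [-0.0563 -0.1415] 0.1523 -1.9495
blue [481.9 257.5] 1934 [-0.0715  0.2985] 0.3069 1.806
blue [402.6 278.9] 113 [0.0441 0.1415] 0.1482 1.2689
orange [348.  191.8] 89 [-0.138  -0.0398] 0.1436 -2.8609
```

Request:
move_arm(
  targets=[
    [-0.02, -0.004, 0, 0, 0, 0],
    [-0.045, -0.007, 0, 0, 0, 0],
    [-0.07, -0.007, 0, 0, 0, 0],
    [-0.095, -0.005, 0, 0, 0, 0],
    [-0.118, -0.003, 0, 0, 0, 0],
  ],
)

```text
time_s: 6.18
ee_pos: [0.5534, 0.218, 0.0885]
eef_rot: [-3.142, -0.001, -0.176]
force: [0.5, 0.3, 0.8]
grip_width: 0.0002
```

```bash
python3 st.py
```

```text
6.1833 stand xyz [-0.0893  0.1468] 0.0885 rpy [-3.142e+00 -1.000e-03 -1.760e-01] F [0.5 0.3 0.8] q [ 0.31  0.51  1.51 -0.    1.12  2.06]
red [367.8 277.9] 161 [0.04   0.0622] 0.0739 0.9989
blue [297.5 219.9] 75 [-0.0563 -0.1415] 0.1523 -1.9495
blue [480.1 257.1] 2046 [-0.0715  0.2944] 0.303 1.809
blue [412.9 248.8] 99 [-0.0498  0.1437] 0.152 1.9042
orange [348.  191.8] 86 [-0.138  -0.0398] 0.1436 -2.8609
```

Request:
move_arm(
  targets=[
    [0.015, 0.001, 0, 0, 0, 0],
    [0.028, -0.001, 0, 0, 0, 0],
    [0.041, -0.003, 0, 0, 0, 0],
    [0.054, -0.004, 0, 0, 0, 0],
    [0.067, -0.004, 0, 0, 0, 0],
  ],
)

```text
time_s: 6.65
ee_pos: [0.6216, 0.2107, 0.0886]
eef_rot: [-3.141, 0.0, -0.176]
force: [-4.6, 3.5, 1.6]
grip_width: 0.0004
```

Request:
move_arm(
  targets=[
    [0.013, 0.001, 0, 0, 0, 0],
    [0.025, 0.003, 0, 0, 0, 0],
    [0.036, 0.005, 0, 0, 0, 0],
    [0.045, 0.007, 0, 0, 0, 0],
    [0.048, 0.007, 0, 0, 0, 0],
  ],
)

```text
time_s: 7.07
ee_pos: [0.6678, 0.1943, 0.0882]
eef_rot: [3.141, 0.001, -0.177]
force: [-6.3, -2.9, 2.9]
grip_width: 0.0006
```

Request:
move_arm(
  targets=[
    [0.002, 0, 0, 0, 0, 0],
    [0.003, 0, 0, 0, 0, 0],
    [0.003, 0, 0, 0, 0, 0],
    [0.003, 0, 0, 0, 0, 0],
    [0.003, 0, 0, 0, 0, 0],
  ],
)

```text
time_s: 7.48
ee_pos: [0.6689, 0.1939, 0.0882]
eef_rot: [3.14, 0.003, -0.176]
force: [-12.3, -3.0, 4.3]
grip_width: 0.0002
```

```bash
python3 st.py
```

```text
7.4833 stand xyz [0.0286 0.1433] 0.0882 rpy [ 3.14e+00  3.00e-03 -1.76e-01] F [-12.3  -3.    4.3] q [ 0.23  0.73  1.15 -0.    1.26  1.98]
red [353.2 283.8] 163 [0.0666 0.0353] 0.0754 0.4871
blue [297.5 219.9] 75 [-0.0563 -0.1415] 0.1523 -1.9495
blue [481.9 257.5] 1942 [-0.0715  0.2985] 0.3069 1.806
blue [402.7 278.8] 109 [0.0437 0.1416] 0.1482 1.2714
orange [348.  191.7] 90 [-0.1383 -0.0399] 0.144 -2.8609
```

Request:
move_arm(
  targets=[
    [-0.02, -0.004, 0, 0, 0, 0],
    [-0.045, -0.007, 0, 0, 0, 0],
    [-0.07, -0.007, 0, 0, 0, 0],
    [-0.095, -0.005, 0, 0, 0, 0],
    [-0.118, -0.003, 0, 0, 0, 0],
  ],
)

```text
time_s: 7.95
ee_pos: [0.5533, 0.2181, 0.0884]
eef_rot: [3.142, -0.001, -0.176]
force: [-0.3, 0.1, -0.0]
grip_width: 0.0005
```

Request:
move_arm(
  targets=[
    [0.0, 0, 0, 0, 0, 0],
    [0.028, -0.001, 0, 0, 0, 0],
    [0.041, -0.003, 0, 0, 0, 0],
    [0.054, -0.004, 0, 0, 0, 0],
    [0.067, -0.004, 0, 0, 0, 0],
  ],
)

```text
time_s: 8.37
ee_pos: [0.6219, 0.2106, 0.0885]
eef_rot: [-3.141, 0.0, -0.176]
force: [-4.2, 3.8, 1.4]
grip_width: 0.0
```

Request:
move_arm(
  targets=[
    [0.013, 0.001, 0, 0, 0, 0],
    [0.025, 0.003, 0, 0, 0, 0],
    [0.036, 0.005, 0, 0, 0, 0],
    [0.045, 0.007, 0, 0, 0, 0],
    [0.048, 0.007, 0, 0, 0, 0],
  ],
)

```text
time_s: 8.78
ee_pos: [0.668, 0.1943, 0.0881]
eef_rot: [3.141, 0.0, -0.177]
force: [-7.2, -3.0, 4.0]
grip_width: 0.0007
```

Request:
move_arm(
  targets=[
    [0.002, 0, 0, 0, 0, 0],
    [0.003, 0, 0, 0, 0, 0],
    [0.0035, 0, 0, 0, 0, 0],
    [0.0035, 0, 0, 0, 0, 0],
    [0.0035, 0, 0, 0, 0, 0],
  ],
)

```text
time_s: 9.2
ee_pos: [0.6692, 0.1938, 0.0881]
eef_rot: [3.139, 0.004, -0.177]
force: [-16.2, -4.1, 5.1]
grip_width: 0.0002
```

```bash
python3 st.py
```

```text
9.2 stand xyz [0.0289 0.1433] 0.0881 rpy [ 3.139  0.004 -0.177] F [-16.2  -4.1   5.1] q [ 0.23  0.73  1.15 -0.    1.26  1.98]
red [336.5 283. ] 166 [ 0.0759 -0.0014] 0.076 -0.0185
blue [297.5 219.9] 75 [-0.0563 -0.1415] 0.1523 -1.9495
blue [481.9 257.5] 1940 [-0.0715  0.2985] 0.3069 1.806
blue [402.6 278.8] 111 [0.0438 0.1414] 0.148 1.2705
orange [348.  191.8] 89 [-0.138  -0.0398] 0.1436 -2.8609
```

Red is at the station, about 2 mm off nominal. I'll let the lever return, then go to the clamp's -y side.

Request:
move_arm(
  targets=[
    [-0.02, -0.004, 0, 0, 0, 0],
    [-0.045, -0.007, 0, 0, 0, 0],
    [-0.07, -0.007, 0, 0, 0, 0],
    [-0.095, -0.005, 0, 0, 0, 0],
    [-0.12, -0.003, 0, 0, 0, 0],
  ],
)

```text
time_s: 9.67
ee_pos: [0.5521, 0.2183, 0.0883]
eef_rot: [3.142, -0.001, -0.176]
force: [0.0, 0.3, 0.3]
grip_width: 0.0007
```

Request:
move_arm(
  targets=[
    [0.0, 0, -0.04, 0, 0, 0],
    [0, 0, -0.08, 0, 0, 0],
    [0, 0, -0.112, 0, 0, 0],
    [-0.01, 0.038, -0.112, 0, 0, 0],
    [-0.02, 0.076, -0.112, 0, 0, 0],
  ],
)

```text
time_s: 10.08
ee_pos: [0.5206, 0.1471, 0.2022]
eef_rot: [-3.14, -0.005, -0.174]
force: [-0.1, -0.1, -0.7]
grip_width: 0.0011
```

Request:
move_arm(
  targets=[
    [-0.01, 0.038, 0, 0, 0, 0],
    [-0.02, 0.076, 0, 0, 0, 0],
    [-0.027, 0.114, 0, 0, 0, 0],
    [-0.027, 0.152, 0, 0, 0, 0],
    [-0.027, 0.155, 0, 0, 0, 0],
  ],
)

```text
time_s: 10.5
ee_pos: [0.4654, -0.0052, 0.2008]
eef_rot: [3.14, -0.002, -0.18]
force: [-0.6, 0.6, -0.6]
grip_width: 0.0006
```

```bash
python3 st.py; python3 -c "
from h import *
to((-.137,-.085,.13))"
```

```text
10.5 stand xyz [-0.1368 -0.0883] 0.2008 rpy [ 3.14e+00 -2.00e-03 -1.80e-01] F [-0.6  0.6 -0.6] q [-0.09  0.11  1.76 -0.    1.27  1.66]
red [336.5 282.9] 167 [ 0.0757 -0.0015] 0.0757 -0.0197
blue [297.5 219.9] 75 [-0.0563 -0.1415] 0.1523 -1.9495
blue [480.1 257.1] 2042 [-0.0715  0.2944] 0.303 1.809
blue [413.1 248.4] 88 [-0.0511  0.1438] 0.1526 1.9122
orange [348.  191.7] 84 [-0.1383 -0.0399] 0.144 -2.8609
10.55 stand xyz [-0.1364 -0.0866] 0.2008 rpy [ 3.141e+00 -2.000e-03 -1.800e-01] F [-0.6 -0.1  0.4] q [-0.09  0.11  1.76 -0.    1.27  1.67]
move [-0.0007 -0.0017  0.0708] [ 0.001 -0.004 -0.008]
```

Request:
move_arm(
  targets=[
    [0, 0, 0.038, 0, 0, 0],
    [0, 0, 0.071, 0, 0, 0],
    [0, -0.005, 0.071, 0, 0, 0],
    [0, -0.014, 0.071, 0, 0, 0],
    [0, -0.025, 0.071, 0, 0, 0],
  ],
)

```text
time_s: 10.97
ee_pos: [0.4719, 0.0247, 0.1311]
eef_rot: [3.141, -0.002, -0.176]
force: [-1.4, -5.0, 4.6]
grip_width: 0.0003
```

Request:
move_arm(
  targets=[
    [0, -0.012, 0, 0, 0, 0],
    [0, -0.024, 0, 0, 0, 0],
    [0, -0.036, 0, 0, 0, 0],
    [0, -0.048, 0, 0, 0, 0],
    [0, -0.057, 0, 0, 0, 0],
  ],
)

```text
time_s: 11.38
ee_pos: [0.4817, 0.0816, 0.1306]
eef_rot: [-3.141, -0.002, -0.175]
force: [1.4, -3.0, -1.7]
grip_width: 0.0005
```

Request:
move_arm(
  targets=[
    [0, -0.004, 0, 0, 0, 0],
    [0, -0.007, 0, 0, 0, 0],
    [0, -0.01, 0, 0, 0, 0],
    [0, -0.012, 0, 0, 0, 0],
    [0, -0.013, 0, 0, 0, 0],
  ],
)

```text
time_s: 11.8
ee_pos: [0.4829, 0.0927, 0.1289]
eef_rot: [3.141, 0.001, -0.177]
force: [0.0, -3.0, -3.1]
grip_width: 0.0003
```

```bash
python3 st.py
```

```text
11.8 stand xyz [-0.1367  0.0111] 0.1289 rpy [ 3.141e+00  1.000e-03 -1.770e-01] F [ 0.  -3.  -3.1] q [ 0.12  0.25  1.77 -0.    1.12  1.86]
red [336.5 282.9] 167 [ 0.0757 -0.0015] 0.0757 -0.0197
blue [297.5 219.9] 75 [-0.0563 -0.1415] 0.1523 -1.9495
blue [480.1 257.1] 2042 [-0.0715  0.2944] 0.303 1.809
blue [413.  248.2] 86 [-0.0516  0.1435] 0.1525 1.9162
orange [378.1 197.6] 89 [-0.1404  0.0342] 0.1445 2.9027
```

Request:
move_arm(
  targets=[
    [0, -0.001, 0, 0, 0, 0],
    [0, -0.002, 0, 0, 0, 0],
    [0, -0.003, 0, 0, 0, 0],
    [0, -0.004, 0, 0, 0, 0],
    [0, -0.004, 0, 0, 0, 0],
  ],
)

```text
time_s: 12.27
ee_pos: [0.4839, 0.0969, 0.1292]
eef_rot: [-3.141, -0.0, -0.176]
force: [0.4, -0.8, -0.5]
grip_width: 0.0004
```

```bash
python3 st.py
```

```text
12.2667 stand xyz [-0.1365  0.0154] 0.1292 rpy [-3.141 -0.    -0.176] F [ 0.4 -0.8 -0.5] q [0.12 0.26 1.77 0.   1.12 1.87]
red [336.5 282.9] 166 [ 0.0757 -0.0015] 0.0757 -0.0197
blue [297.5 219.9] 75 [-0.0563 -0.1415] 0.1523 -1.9495
blue [480.1 257.1] 2043 [-0.0715  0.2944] 0.303 1.809
blue [413.1 248.4] 88 [-0.0511  0.1438] 0.1526 1.9122
orange [379.7 198.6] 88 [-0.1382  0.0387] 0.1435 2.8688
```

Request:
move_arm(
  targets=[
    [0, -0.0005, 0, 0, 0, 0],
    [0, -0.001, 0, 0, 0, 0],
    [0, -0.0015, 0, 0, 0, 0],
    [0, -0.002, 0, 0, 0, 0],
    [0, -0.002, 0, 0, 0, 0],
  ],
)

```text
time_s: 12.73
ee_pos: [0.4842, 0.0988, 0.1292]
eef_rot: [-3.141, -0.0, -0.176]
force: [0.2, -0.1, 0.5]
grip_width: 0.0003
```

```bash
python3 st.py|grep -E "stand|orange"
```

```text
12.7333 stand xyz [-0.1365  0.0173] 0.1292 rpy [-3.141 -0.    -0.176] F [ 0.2 -0.1  0.5] q [0.13 0.26 1.76 0.   1.12 1.87]
orange [380.4 199. ] 89 [-0.1374  0.0406] 0.1433 2.8543
```

The ball still moves with little force, so I'll creep on to find the stop.

Request:
move_arm(
  targets=[
    [0, -0.001, 0, 0, 0, 0],
    [0, -0.0015, 0, 0, 0, 0],
    [0, -0.002, 0, 0, 0, 0],
    [0, -0.002, 0, 0, 0, 0],
    [0, -0.002, 0, 0, 0, 0],
  ],
)

```text
time_s: 13.2
ee_pos: [0.4844, 0.0998, 0.129]
eef_rot: [3.14, 0.0, -0.177]
force: [-1.4, -7.9, 0.4]
grip_width: 0.0006
```

```bash
python3 st.py|grep -E "stand|orange"
```

```text
13.2 stand xyz [-0.1365  0.0183] 0.129 rpy [ 3.14   0.    -0.177] F [-1.4 -7.9  0.4] q [ 0.13  0.26  1.76 -0.    1.12  1.88]
orange [380.8 199.2] 91 [-0.137   0.0417] 0.1432 2.8464
```

Request:
move_arm(
  targets=[
    [0, -0.0005, 0, 0, 0, 0],
    [0, -0.001, 0, 0, 0, 0],
    [0, -0.001, 0, 0, 0, 0],
    [0, -0.001, 0, 0, 0, 0],
    [0, -0.001, 0, 0, 0, 0],
  ],
)

```text
time_s: 13.67
ee_pos: [0.4844, 0.0999, 0.129]
eef_rot: [3.138, 0.001, -0.177]
force: [-3.0, -15.7, 2.3]
grip_width: 0.0006
```

```bash
python3 st.py|grep -E "stand|orange"
```

```text
13.6667 stand xyz [-0.1366  0.0185] 0.129 rpy [ 3.138e+00  1.000e-03 -1.770e-01] F [ -3.  -15.7   2.3] q [ 0.13  0.26  1.76 -0.    1.12  1.88]
orange [380.8 199.2] 91 [-0.137   0.0417] 0.1432 2.8464
```

The clamp is closed against its stop: 16 N with no motion, ball at y=+41.7 mm. Next is the viewing head.

Request:
move_arm(
  targets=[
    [0, 0.01, 0, 0, 0, 0],
    [0, 0.018, -0.03, 0, 0, 0],
    [0, 0.018, -0.07, 0, 0, 0],
    [0.02, 0.05, -0.071, 0, 0, 0],
    [0.04, 0.08, -0.071, 0, 0, 0],
  ],
)

```text
time_s: 14.13
ee_pos: [0.5111, 0.0156, 0.2029]
eef_rot: [-3.14, -0.005, -0.173]
force: [-0.5, -0.9, -0.7]
grip_width: 0.0001
```

Request:
move_arm(
  targets=[
    [0.025, 0.03, 0, 0, 0, 0],
    [0.05, 0.06, 0, 0, 0, 0],
    [0.075, 0.085, 0, 0, 0, 0],
    [0.1, 0.105, 0, 0, 0, 0],
    [0.105, 0.11, 0, 0, 0, 0],
  ],
)

```text
time_s: 14.55
ee_pos: [0.5957, -0.1144, 0.1995]
eef_rot: [-3.141, -0.0, -0.179]
force: [-0.9, 0.2, -0.8]
grip_width: 0.0005
```

```bash
python3 -c "
from h import *
im=ctrl.camera('wrist');ci=ctrl.camera_info('wrist');to((.009,-.172,.112));cv2.imwrite('pics/w3.png',im[:,:,::-1])
for c,s in blobs(im,'blue'): print('blue',c,s, inv(onz(ci,c,.15)))
S=ctrl.camera_info('scene')
for c,s in blobs(ctrl.camera('scene'),'orange'): print(c,inv(onz(S,c,.146)))
"
```

```text
14.6 stand xyz [ 0.0099 -0.1723] 0.1993 rpy [-3.141  0.    -0.179] F [ 0.6  0.  -0.1] q [-0.25  0.43  1.36  0.    1.35  1.5 ]
move [-0.0009 -0.0003  0.0873] [-0.     0.001 -0.005]
blue [229.7 282.1] [221 267  19  27 110] [-0.00733361 -0.11263812]
blue [240.3 267.3] [236 266  11   4  26] [ 0.0037513  -0.12079596]
blue [244.3 293.2] [231 279  27  24 166] [-0.0158846  -0.12235678]
blue [226.  293.2] [222 289   9  10  26] [-0.015846   -0.10939116]
[380.7 199.2] [-0.13696803  0.04145188]
```

View pics/w3.png

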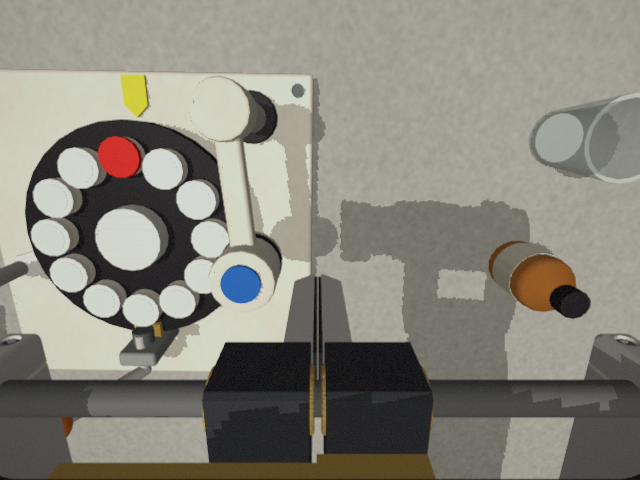

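The wrist view shows red beside the arrow at (119,157), the head at (243,284) and the fingers behind and outside it. Descend and sweep along the arc.

Request:
move_arm(
  targets=[
    [0, 0, 0.04, 0, 0, 0],
    [0, 0, 0.08, 0, 0, 0],
    [0, 0, 0.087, 0, 0, 0],
    [-0.005, -0.0145, 0.087, 0, 0, 0],
    [-0.0115, -0.031, 0.087, 0, 0, 0],
  ],
)

```text
time_s: 15.07
ee_pos: [0.5882, -0.0777, 0.1145]
eef_rot: [3.141, -0.001, -0.177]
force: [1.4, -2.4, -0.2]
grip_width: 0.0005
```

Request:
move_arm(
  targets=[
    [-0.0033, -0.017, 0, 0, 0, 0],
    [-0.0042, -0.0344, 0, 0, 0, 0],
    [-0.0024, -0.0517, 0, 0, 0, 0],
    [0.002, -0.0685, 0, 0, 0, 0],
    [0.0088, -0.0845, 0, 0, 0, 0],
  ],
)

```text
time_s: 15.48
ee_pos: [0.6121, 0.0053, 0.1164]
eef_rot: [-3.141, -0.003, -0.175]
force: [-0.6, -2.4, 0.2]
grip_width: 0.0004
```

Request:
move_arm(
  targets=[
    [0.0044, -0.0076, 0, 0, 0, 0],
    [0.0092, -0.0148, 0, 0, 0, 0],
    [0.0146, -0.0217, 0, 0, 0, 0],
    [0.0204, -0.0281, 0, 0, 0, 0],
    [0.024, -0.0316, 0, 0, 0, 0],
  ],
)

```text
time_s: 15.9
ee_pos: [0.6415, 0.0306, 0.1135]
eef_rot: [-3.141, -0.0, -0.176]
force: [-1.8, -1.1, 0.1]
grip_width: 0.0006
```

```bash
python3 st.py; python3 -c "
from h import *
S=ctrl.camera_info('scene')
for c,s in blobs(ctrl.camera('scene'),'blue'): print(c,inv(onz(S,c,.151)))"
```

```text
15.9 stand xyz [ 0.0303 -0.0222] 0.1135 rpy [-3.141 -0.    -0.176] F [-1.8 -1.1  0.1] q [-0.01  0.59  1.33  0.    1.22  1.74]
red [336.6 283.9] 140 [ 0.0783 -0.0004] 0.0783 -0.0053
blue [480.2 257.1] 2041 [-0.0716  0.2946] 0.3032 1.8091
blue [413.  248.6] 93 [-0.0504  0.1438] 0.1523 1.9082
blue [336.2 253.4] 88 [ 0.0175 -0.0206] 0.027 -0.8669
orange [380.8 199.2] 87 [-0.137   0.0417] 0.1432 2.8464
[480.1 257.1] [-0.02261477  0.29215995]
[413.  248.6] [-0.00260478  0.14902267]
[336.2 253.5] [ 0.06219286 -0.00703098]
```

Request:
move_arm(
  targets=[
    [0.003, -0.0018, 0, 0, 0, 0],
    [0.006, -0.0034, 0, 0, 0, 0],
    [0.008, -0.0043, 0, 0, 0, 0],
    [0.0095, -0.005, 0, 0, 0, 0],
    [0.0105, -0.0055, 0, 0, 0, 0],
  ],
)

```text
time_s: 16.42
ee_pos: [0.6522, 0.0338, 0.113]
eef_rot: [-3.142, 0.0, -0.176]
force: [-3.0, 1.7, -0.2]
grip_width: 0.0005
```

```bash
cat > hd.py <<'E'
from h import *
state();S=ctrl.camera_info('scene')
for c,s in blobs(ctrl.camera('scene'),'blue'): print(c,inv(onz(S,c,.151)))
E
python3 hd.py
```

```text
16.4167 stand xyz [ 0.0403 -0.0172] 0.113 rpy [-3.142  0.    -0.176] F [-3.   1.7 -0.2] q [-0.    0.61  1.3   0.    1.24  1.74]
[480.1 257.1] [-0.02261477  0.29215995]
[413.  248.7] [-0.00231854  0.14908665]
[336.6 257.2] [ 0.07207308 -0.00303764]
```

Request:
move_arm(
  targets=[
    [0.001, -0.0006, 0, 0, 0, 0],
    [0.002, -0.0011, 0, 0, 0, 0],
    [0.003, -0.0016, 0, 0, 0, 0],
    [0.0035, -0.0018, 0, 0, 0, 0],
    [0.0035, -0.0018, 0, 0, 0, 0],
  ],
)

```text
time_s: 16.88
ee_pos: [0.6537, 0.0341, 0.1129]
eef_rot: [3.139, 0.006, -0.177]
force: [-23.6, -3.2, 8.1]
grip_width: 0.0001
```

```bash
python3 hd.py
```

```text
16.8833 stand xyz [ 0.0417 -0.0166] 0.1129 rpy [ 3.139  0.006 -0.177] F [-23.6  -3.2   8.1] q [-0.    0.62  1.28 -0.    1.25  1.74]
[480.1 257.1] [-0.02261477  0.29215995]
[413.  248.7] [-0.00231854  0.14908665]
[336.5 257.6] [ 0.07322954 -0.00290424]
```

The head is at its stop: 24 N, at (73,-3) mm. Retreat and check.

Request:
move_arm(
  targets=[
    [-0.006, 0.003, 0, 0, 0, 0],
    [-0.018, 0.012, 0, 0, 0, 0],
    [-0.03, 0.024, -0.01, 0, 0, 0],
    [-0.03, 0.024, -0.05, 0, 0, 0],
    [-0.03, 0.024, -0.09, 0, 0, 0],
  ],
)

```text
time_s: 17.35
ee_pos: [0.6211, 0.0158, 0.2033]
eef_rot: [3.141, 0.002, -0.177]
force: [1.0, 0.3, 0.9]
grip_width: 0.0007
```

Request:
move_arm(
  targets=[
    [-0.04, 0, -0.02, 0, 0, 0],
    [-0.08, 0, -0.03, 0, 0, 0],
    [-0.12, 0, -0.04, 0, 0, 0],
    [-0.12, 0, -0.04, 0, 0, 0],
    [-0.12, 0, -0.04, 0, 0, 0],
  ],
)

```text
time_s: 17.77
ee_pos: [0.5035, 0.0377, 0.2449]
eef_rot: [-3.141, -0.004, -0.176]
force: [0.8, 0.7, 0.6]
grip_width: 0.0005
```

```bash
python3 hd.py; python3 st.py; python3 -c "
from h import *
im=ctrl.camera('scene')[150:350,200:520];cv2.imwrite('pics/f.png',cv2.resize(im,None,fx=2.4,fy=2.4)[:,:,::-1])"
```

```text
17.7667 stand xyz [-0.1069 -0.0394] 0.2449 rpy [-3.141 -0.004 -0.176] F [0.8 0.7 0.6] q [ 0.    0.17  1.59 -0.    1.38  1.75]
[480.1 257.1] [-0.02261477  0.29215995]
[413.1 248.1] [-0.00410376  0.14891093]
[336.5 257.6] [ 0.07322954 -0.00290424]
17.8167 stand xyz [-0.1059 -0.0395] 0.2441 rpy [-3.141e+00 -3.000e-03 -1.760e-01] F [ 0.5 -0.4 -0.4] q [ 0.    0.17  1.59 -0.    1.38  1.75]
red [336.8 285.5] 88 [0.0826 0.0014] 0.0826 0.0167
blue [480.1 257.1] 2042 [-0.0715  0.2944] 0.303 1.809
blue [413.1 247.9] 83 [-0.0526  0.1435] 0.1528 1.9222
blue [336.5 257.6] 89 [ 0.0294 -0.0162] 0.0335 -0.5027
orange [380.8 199.2] 87 [-0.137   0.0417] 0.1432 2.8464
```

View pics/f.png

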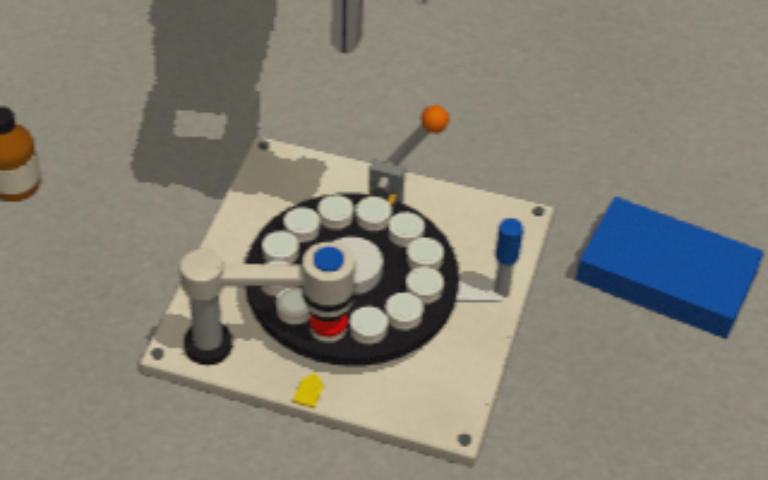

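The final view shows the head over the red dish at (328,265), with red at (328,325) beside the arrow. The clamp ball is at (435,119), closed, and the handle is at rest at (510,240). The arm is clear of everything, so I'm handing in.

```bash
python3 -c "
from station import ctrl
print(ctrl.hand_in())"
```

```text
the job is handed in; nothing more can be done
None
```

The job is done and handed in at about 18 s of robot time, with the red dish at the arrow and the viewing head over it. The hand-in gives no verdict.

**What I did, in order:**
1. Flipped the clamp lever fully open.
2. Pumped the index lever three full strokes, pressing on its end stop with 12–16 N each time, and let it spring back.
3. Closed the clamp lever to its stop, where it held 16 N without moving.
4. Pushed the viewing head round to its stop (24 N).

**Last checks:**

| Item | Measured (stand x, y, mm) | Nominal |
|---|---|---|
| Red lid, before the head covered it | (75.7, −1.5) | (74, 0) |
| Viewing head | (73, −3) | (74, 0) |
| Clamp ball y | 41.7 | 41.2 |

The index handle is back at rest. The slide box stayed in place in the images, and the arm passed well above the bottle and beaker. The robot was clear of everything at hand-in.

**Disagreements:**
- Opening the clamp, I pressed on its stop harder than meant, peaking at 87 N read at the wrist. That is below the 120 N wrist limit, and the fingers, not the gripper's body, were in contact.
- The red lid's angle read 1–3° low after each stroke, which fits the error in my estimate of the stand's position.
- In the last image the lid reads off by several mm because the head partly hides it.

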